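Load a core carrier into a rack with a gravity catch

TASK

Load the carrier plate with the finned core into the rack: put it on the rack's apron, core upright, and slide it in between the guide rails so that its own front edge lifts the hinged catch, then on against the sprung buffer just until the catch drops behind the plate. Do not force the plate against the rack or drive the buffer to its end, and do not disturb the marker, the small cup or the steel plug lying around. Let go with the catch fully down and the plate held between catch and buffer.

Things in the scene. Friction and masses are not known exactly. Their poses are not given: they have to be found in the camera images.
- carrier: Loose aluminium plate 80 (x) x 84 (y) x 14 (z) mm, lying flat; origin: centre of its underside, z up. On its middle a finned metal core: solid block 28 (x) x 30 (y) mm from 14 to 54 mm height, thin pins up to 71 mm. Two clamp lugs 20 mm long, up to 22 mm high, at y = +-15.5 to 21.5 mm. It goes in with its x along the rack's x, either end first. About 0.4 kg; grip it by the block along x.
- rack: Fixed steel base plate 235 x 126 x 8 mm with two lipped guide rails. Origin: under the middle of the rails' mouth, on the fixed plywood board (top 22 mm above the bench); x points into the rack, z up. Apron x = -65 to 0 mm between flared lead-ins; rails x = 0 to 130 mm, 87 mm apart inside. Lips over the plate's edges (24.5 to 29.5 mm up, inner edges at y = +-35.5 mm): entry from the mouth only.
- rack_floor (a point): Point on the rack's sliding surface at the mouth, midway between the rails, 8 mm above the board; axes as the rack's. The plate slides with its underside at this height, 1.5 mm free on each side and 2.5 mm below the lips.
- rack_catch (a point): Nominal point of the catch roller's inner face, 16 mm above the board, 30 mm left (+y) of the rack's middle, x = 47 mm. Catch and buffer sit on one dark stop frame along the left rail, clamped up to 10 mm nearer or farther in (x) than nominal: the setting is not measured. Catch: 10 mm wide, pin 39 mm before this point, top 45 mm high, post at y = 53 to 63 mm, up to 48 mm high.
- rack_home (a point): Nominal place of the centre of the plate's underside when it is held by the catch: 87 mm in from the mouth (77 to 97 mm over all settings of the stop frame), on the sliding surface. The plate first touches the buffer 4 mm before the held place, and must go about 3 mm beyond it for the catch to drop.
- catch (a joint): Hinged gravity catch with a roller nose hanging in the plate's path. 0 rad: fully down, roller 3 mm above the sliding surface. The plate's front edge lifts it to about 0.30 rad (under 3 N); it stays there while the plate is beneath and falls to 0 when the plate's back edge is past. It cannot swing below 0, so it then holds the plate.
- buffer (a joint): Sprung pin, 13 mm diameter, at the rack's inner end, y = +30 mm, pressed in by the plate's front edge. 0 m: out; at most 0.017 m. It pushes back with 5 N at first touch and 0.6 N more per mm. The catch drops when it is about 7 mm in; over 12 mm counts as driven to its end. Let go, the plate springs back about 3 mm onto the catch, leaving the buffer about 4 mm in.
- marker_pen: Bystander: marker, 126 mm long, lying at the front edge of the board on the right. Leave it.
- steel_plug: Bystander: bright steel air-line plug, 49 mm long, 17 mm thick, lying behind the carrier (farther from the robot). Leave it.
- small_cup: Bystander: aluminium cup, 33 mm across, 34 mm high, standing behind the carrier; origin at its foot. Leave it.

How it is judged:
On the way, in this order (a step that is already met when the one before it is completed fails the run):
1. the plate, between the rails, has lifted the catch (value of joint catch above 0.2 rad and x of carrier in the frame of rack above -0.012 m and z of carrier in the frame of rack below 0.013 m and y of carrier in the frame of rack between -0.006 and 0.006 m), for 0.2 s.
2. the catch has dropped behind the plate (value of joint catch below 0.06 rad and x of carrier in the frame of rack above 0.074 m), for 0.2 s.
At the end, for the whole second after the job is handed in: The plate stands still between the rails, flat (within 0.08 rad) and centred within 6 mm, its centre 74 to 106 mm inside the mouth, the catch fully down behind it (under 0.06 rad) and the buffer still pressed in by more than 2 mm (all of step 2 and value of joint buffer above 0.002 m and x of carrier in the frame of rack below 0.106 m and y of carrier in the frame of rack between -0.006 and 0.006 m and angle between carrier's own z axis and vertical below 0.08 rad and linear speed of carrier below 0.01 m/s); the robot touches nothing.
It fails at once if the buffer is driven to its end (more than 12 mm) (value of joint buffer above 0.012 m).
It fails at once if the carrier is forced against the rack with more than 40 N (contact force between carrier and rack above 40 N).
It fails at once if the marker, the small cup or the steel plug is moved by more than 20 mm (distance of any of marker_pen, small_cup, steel_plug from where it was at the start of the episode above 0.02 m).
It also fails if it takes over 67 s, if anything falls off the work surface, if the arm or the gripper's body presses on something with over 40 N, if the wrist force passes 120 N, or if a joint passes its speed limit or range.

ROBOT

A 6-joint arm with a two-finger parallel gripper is mounted at the origin on a cart in front of the work surface, level with it; the furniture and walls round the work are solid. World frame = base frame: x ahead of the robot, y to its left, z up, the work surface at z = 0. Lengths are in m, angles in rad, forces in N, time in s.
With the tool pointing down it reaches from about 0.325 to 0.775 m from the base axis. Payload 5.5 kg.
Tool frame: the origin (TCP) lies between the finger pads; the fingertips stand 8 mm ahead of it and the grasp point (between the pads) lies 11 mm behind it (tcp_to_tips is the distance from the TCP to the fingertips, in m); z points along the fingers, y is the direction in which the jaws open and shut (so a half turn about z gives the same grasp; the last joint's range is limited). The gripper opens to 88 mm and grips with 3 to 60 N. Pads are 20 mm wide; open, the fingers measure 115 mm over their backs; the gripper's body (75 mm by 178 mm) begins 61 mm behind the grasp point.
Start: joints at [-1.374, 0.091, 1.231, -0, 1.82, -0.057], TCP at [0.151, -0.581, 0.231] pointing down, gripper open.
Joint ranges: [-2.87, 2.87], [-0.86, 2.18], [0.17, 2.46], [-1.51, 4.65], [0.06, 2.69], [-2.65, 2.65]. Speed limits (rad/s): [2.57, 2.57, 3.01, 3.14, 3.14, 3.14].

INTERFACE

Orientations are given as a unit quaternion [w, x, y, z].
In Python, from bench import * gives the robot as it stands. Calls block until the motion is done:
- move_to(position, orientation): joint-space move of the TCP to a pose.
- move_l(position, speed=0.15, orientation=None): straight line of the TCP; orientation=None keeps the orientation; speed is the mean speed in m/s.
- movej(angles): joint-space move.
- gripper_open() and close(): open the fingers fully, or close them until they stop; the grip force is fixed at half the most.
- hold(seconds).
- inverse_kinematics(position, orientation): joint angles nearest the present ones, or None.
- state(): the state.
- get_image(name): name is "side" or "top" or "wrist"; returns a dict with "frame" (384x512x3 uint8, blue, green, red), "depth" (384x512 float32, m along the optical axis (not along the pixel's ray), 0 where there is no reading), "camera_matrix" (3x3 intrinsics, pixels), "k1" (the pictures are not rectified: a ray, as slopes to the right and down, at radius r is drawn at 1 + k1 r^2 times it, then the intrinsics apply), "view" (4x4, takes a point from world to camera coordinates). Camera axes: x right, y up, looking along -z (the intrinsics and any distortion apply to the point x, -y, -z); pixel columns grow to the right and rows downward; lengths in m; the calibration is good to about 2 mm. A picture is of the moment at which its call begins.
A pose or a line that the arm cannot do raises IKError and nothing moves.
- job_done(): hands the job in, once; it reports no verdict.
The state is a dict: "time": time; "joint_pos": joint angles; "dq": joint speeds; "joint_torque": joint torques, N m; "ee_pos": TCP position; "ee_rot": TCP orientation; "ft_force": force on the tool from outside, world axes, zero at the start; "moment": the same for the moment, N m; "finger_gap": finger opening in m.
Only numpy, scipy, OpenCV 4.12 (cv2) and the standard library are available. Lean on these libraries where they do the work, as an engineer would, in place of code of your own. Each camera call takes 0.05 s, during which the arm holds its last target. There are 200 camera calls.

## Working session

There is one attempt and no reset: what is moved stays moved. The work goes in short steps, each a Python script; the robot and the scene stay as the last script left them, time stands still between calls to the robot, and variables do not carry over. Pictures are saved under pics/ and viewed, about 8 in all and at most 12, crops included, and the job is handed in when it is done.

```bash
mkdir -p pics; ls; cat > h.py <<'E'
from bench import *
import numpy as np, cv2
def grab(n):
    d=get_image(n); np.savez(f'{n}.npz',**d); return d
def cloud(d):
    K=np.array(d['camera_matrix'],float); h,w=d['depth'].shape
    k=float(d['k1']); u,v=np.meshgrid(np.arange(w),np.arange(h))
    # distorted slopes -> true slopes (r_d = r(1+k r^2))
    xd=(u-K[0,2])/K[0,0]; yd=(v-K[1,2])/K[1,1]; x,y=xd.copy(),yd.copy()
    for _ in range(15):
        s=1+k*(x*x+y*y); x=xd/s; y=yd/s
    z=d['depth']; V=np.linalg.inv(np.array(d['view'],float))
    P=np.stack([x*z,-y*z,-z,np.ones_like(z)],-1)@V.T
    P=P[...,:3]; P[z==0]=np.nan
    return P
E
python3 - <<'E'
from h import *
for n in ("top","side"):
    d=grab(n); cv2.imwrite(f'pics/{n}1.png',cv2.resize(d['frame'],(768,576)) )
    P=cloud(d); print(n,d['k1'],d['camera_matrix'],np.linalg.inv(d['view']).round(3)); print((d['depth']==0).mean(), P[::96,::128].round(3).tolist())
s=state(); print(s)
E
```

```text
pics
top 0.023278871074166686 [[367.08795003   0.         248.51871074]
 [  0.         367.08795003 189.6803595 ]
 [  0.           0.           1.        ]] [[ 0.008  0.999 -0.053  0.46 ]
 [-1.     0.009  0.009 -0.11 ]
 [ 0.009  0.053  0.999  0.932]
 [ 0.     0.     0.     1.   ]]
0.0040435791015625 [[[0.95, 0.475, 0.069], [0.96, 0.176, 0.065], [0.957, -0.131, 0.08], [1.031, -0.482, -0.041]], [[0.721, 0.469, 0.067], [0.726, 0.171, 0.067], [0.745, -0.135, 0.021], [0.912, -0.656, -0.501]], [[0.495, 0.454, 0.075], [0.498, 0.165, 0.067], [0.503, -0.136, 0.025], [0.547, -0.768, -0.806]], [[0.092, 1.007, -0.797], [0.091, 0.43, -0.804], [0.116, -0.161, -0.696], [0.1, -0.759, -0.799]]]
side -0.08208348806009859 [[436.71400886   0.         258.28267374]
 [  0.         436.71400886 188.57532782]
 [  0.           0.           1.        ]] [[-0.871  0.268 -0.412  0.173]
 [-0.492 -0.481  0.726  0.502]
 [-0.004  0.835  0.551  0.557]
 [ 0.     0.     0.     1.   ]]
0.003916422526041667 [[[1.258, -0.143, 0.386], [1.258, -0.572, 0.311], [1.226, -1.34, 0.193], [0.637, -1.333, 0.247]], [[0.707, 0.22, 0
[... 247 characters left out ...]
, [0.35, -0.882, -0.802]]]
{'time': 0.1, 'joint_pos': array([-1.37369345e+00,  9.17517498e-02,  1.23173606e+00,  1.52219961e-05,
        1.81978281e+00, -5.66752257e-02]), 'dq': array([-0.00045028, -0.00014698, -0.00331277,  0.00100173, -0.000156  ,
        0.00084428]), 'joint_torque': array([ 2.96266553e-03, -4.47859919e+01, -4.07568383e+01,  7.00884475e-02,
        2.84555816e-02, -1.06563750e-04]), 'ee_pos': array([ 0.15060797, -0.58054117,  0.22965559]), 'ee_rot': array([-8.37433268e-04,  9.91959795e-01,  1.26550631e-01, -5.15001201e-05]), 'ft_force': array([0.56176908, 0.14317368, 0.2210347 ]), 'moment': array([-0.00394397, -0.0382217 , -0.02193506]), 'finger_gap': 0.08804253705248978}
```

View pics/top1.png

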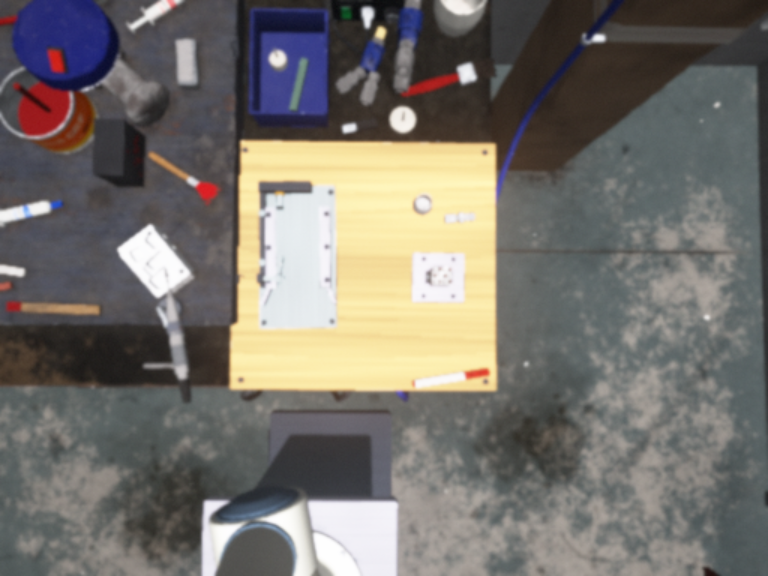

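View pics/side1.png

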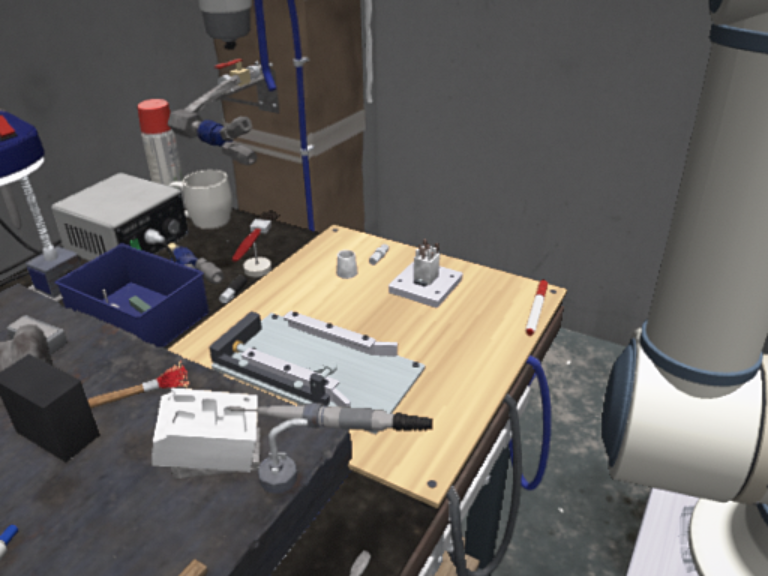

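The top view shows the rack at about (298,256) with its mouth toward the robot and its buffer at (285,187). The carrier is at (438,277), the cup at (423,204), the plug at (460,217) and the pen at (450,378). In the side view the catch is near (322,378). I'll take rough poses from depth, then closer wrist views.

```bash
cat > m.py <<'E'
from h import *
d=dict(np.load('top.npz')); P=cloud(d)
def show(name,box,zr):
    m=np.zeros(P.shape[:2],bool); u0,v0,u1,v1=[int(a/1.5) for a in box]; m[v0:v1,u0:u1]=1
    Z=P[...,2]; m&=(Z>zr[0])&(Z<zr[1]); q=P[m]
    print(name,len(q),q.mean(0).round(4),'min',q.min(0).round(4),'max',q.max(0).round(4), cv2.minAreaRect(q[:,:2].astype(np.float32)))
show('board',(340,300,400,360),(0,.1))
show('plate',(405,245,475,310),(.0305,.05)); show('core',(405,245,475,310),(.06,.12))
show('cup',(408,190,438,218),(.035,.1)); show('plug',(440,207,480,228),(.029,.1))
show('rackbase',(275,285,325,320),(0,.1)); show('rack',(250,175,345,335),(.0265,.12))
E
python3 m.py; python3 - <<'E'
from h import *
import time
s=state();print(s['ee_pos'])
from scipy.spatial.transform import Rotation as R
q=[0,1,0,0]
for n,p in (('wr',(0.42,0.0,0.36)),('wc',(0.42,-0.21,0.36))):
    try:
        move_to(list(p),q); hold(.2); d=grab('wrist'); np.savez(n+'.npz',**d); cv2.imwrite(f'pics/{n}.png',d['frame'])
        print(n,state()['time'],state()['ee_pos'],np.linalg.inv(d['view']).round(3).tolist(), d['camera_matrix'],d['k1'])
    except Exception as e: print(n,repr(e))
E
```

```text
board 1595 [ 0.4345 -0.111   0.0234] min [ 0.386  -0.1596  0.0174] max [ 0.483  -0.0623  0.0288] ((0.43444642424583435, -0.11111646145582199), (0.09625331312417984, 0.09677156060934067), 0.503363311290741)
plate 938 [ 0.5207 -0.2224  0.0379] min [ 0.481 -0.266  0.032] max [ 0.5616 -0.182   0.0495] ((0.5211960673332214, -0.22333219647407532), (0.08412478119134903, 0.0791064128279686), 88.52710723876953)
core 166 [ 0.5203 -0.2221  0.0806] min [ 0.5077 -0.2377  0.0612] max [ 0.5339 -0.2084  0.0988] ((0.5207653641700745, -0.22300419211387634), (0.026098789647221565, 0.02934984304010868), 0.274285227060318)
cup 114 [ 0.6408 -0.1974  0.047 ] min [ 0.627 -0.211  0.035] max [ 0.6538 -0.1835  0.0607] ((0.6403731107711792, -0.19710636138916016), (0.02717481181025505, 0.02703833021223545), 3.825869560241699)
plug 115 [ 0.6198 -0.2572  0.0375] min [ 0.6117 -0.2831  0.029 ] max [ 0.6291 -0.2337  0.0426] ((0.6199256777763367, -0.2584628760814667), (0.016975026577711105, 0.048666540533304214), 9.737143516540527)
rackbase 752 [0.4789 0.0033 0.0316] min [ 0.4517 -0.0372  0.0264] max [0.5063 0.043  0.
[... 276 characters left out ...]
6476821899414), 0.6623943448066711)
[ 0.15060797 -0.58054117  0.22965559]
wr 2.675 [ 4.20075250e-01 -3.47954640e-04  3.59831692e-01] [[-0.001, 0.968, 0.25, 0.489], [-1.0, -0.001, 0.001, -0.002], [0.001, -0.25, 0.968, 0.514], [0.0, 0.0, 0.0, 1.0]] [[313.25676211   0.         262.44833479]
 [  0.         313.25676211 193.56173853]
 [  0.           0.           1.        ]] -0.0557857888972276
wc 3.775 [ 0.42031454 -0.20880036  0.3603659 ] [[0.003, 0.969, 0.248, 0.489], [-1.0, 0.002, 0.002, -0.21], [0.001, -0.249, 0.969, 0.515], [0.0, 0.0, 0.0, 1.0]] [[313.25676211   0.         262.44833479]
 [  0.         313.25676211 193.56173853]
 [  0.           0.           1.        ]] -0.0557857888972276
```

```bash
python3 - <<'E'
import cv2,numpy as np
a=cv2.imread('pics/wr.png');b=cv2.imread('pics/wc.png')
f=lambda i,x0,x1:cv2.resize(i[0:384,x0:x1],None,fx=1.5,fy=1.5,interpolation=cv2.INTER_CUBIC)
cv2.imwrite('pics/c1.png',np.hstack([f(a,130,390),f(b,130,390)]))
E
```

```text
(no output)
```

View pics/c1.png

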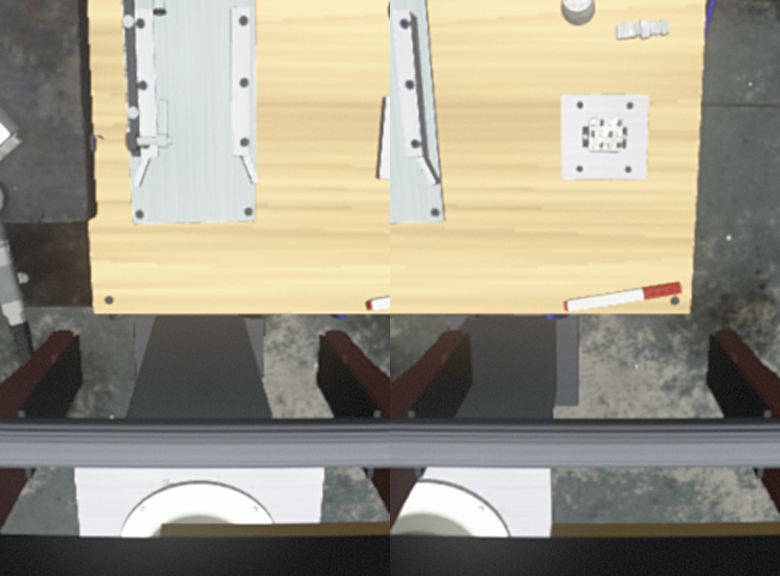

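```bash
cat >> h.py <<'E'
def plane(d,z,uvs):
    "pixels -> world xy at height z"
    K=np.array(d['camera_matrix'],float); V=np.linalg.inv(np.array(d['view'],float))
    a=cv2.undistortPoints(np.array(uvs,np.float64).reshape(-1,1,2),K,np.array([float(d['k1']),0,0,0])).reshape(-1,2)
    D=np.c_[a[:,0],-a[:,1],-np.ones(len(a))]@V[:3,:3].T; o=V[:3,3]
    return (o+D*((z-o[2])/D[:,2])[:,None])[:,:2]
def edges(d,z,n,axis,a0,a1,others,rng):
    """sub-pixel edges by rectified orthophoto at height z (0.5 mm/px)"""
def ortho(d,z,x0,x1,y0,y1,s=0.0005):
    K=np.array(d['camera_matrix'],float); V=np.array(d['view'],float)
    xs=np.arange(x1,x0,-s); ys=np.arange(y1,y0,-s); Y,X=np.meshgrid(ys,xs)
    C=np.stack([X,Y,np.full_like(X,z),np.ones_like(X)],-1)@V.T
    p=C[...,0]/-C[...,2]; q=-C[...,1]/-C[...,2]; r=1+float(d['k1'])*(p*p+q*q)
    return cv2.remap(d['frame'],(K[0,0]*p*r+K[0,2]).astype(np.float32),(K[1,1]*q*r+K[1,2]).astype(np.float32),cv2.INTER_CUBIC)
E
python3 - <<'E'
from h import *
d=dict(np.load('wc.npz')); 
# plate: bright low-saturation blob
hsv=cv2.cvtColor(d['frame'],cv2.COLOR_BGR2HSV); P=cloud(d)
o=ortho(d,.036,.46,.58,-.29,-.16); h=cv2.cvtColor(o,cv2.COLOR_BGR2HSV)
m=(h[...,1]<50).astype(np.uint8); m=cv2.morphologyEx(m,cv2.MORPH_CLOSE,np.ones((25,25)))
c=max(cv2.findContours(m,0,2)[0],key=cv2.contourArea); (cx,cy),wh,a=cv2.minAreaRect(c)
print('plate',.58-cy*.0005,-.16-cx*.0005,np.array(wh)*.5,a)
Z=P[...,2];X=P[...,0];Y=P[...,1]
q=P[(Z>.07)&(Z<.12)&(X>.48)&(X<.56)&(Y<-.16)&(Y>-.28)]; print('core',np.nanpercentile(q,[2,50,98],0).round(4))
d2=dict(np.load('wr.npz'))
cv2.imwrite('pics/o1.png',np.hstack([ortho(d2,.030,.42,.70,-.09,.10),ortho(dict(np.load('top.npz')),.030,.42,.70,-.09,.10)]))
# frame/bar geometry from top + wr depth
for n in('top','wr'):
    P=cloud(dict(np.load(n+'.npz'))); Z=P[...,2];X=P[...,0];Y=P[...,1]
    k=(Z>.045)&(Z<.09)&(Y>-.08)&(Y<.1)&(X>.45)&(X<.72)
    for x0 in np.arange(.46,.71,.01):
        s=k&(X>=x0)&(X<x0+.01)
        if s.sum(): print(n,round(x0,3),s.sum(),Y[s].min().round(3),Y[s].max().round(3),np.percentile(Z[s],90).round(3))
E
```

```text
plate 0.5207500076293945 -0.22474999237060547 [85.49998474 81.49998474] -0.0
core [[ 0.5066 -0.2387  0.0748]
 [ 0.5196 -0.2243  0.077 ]
 [ 0.5336 -0.2108  0.0939]]
top 0.47 10 -0.059 0.063 0.051
top 0.48 26 -0.057 0.061 0.052
top 0.49 24 -0.052 0.056 0.052
top 0.5 64 -0.049 0.064 0.055
top 0.51 101 -0.047 0.065 0.071
top 0.52 84 -0.047 0.065 0.064
top 0.53 84 -0.047 0.065 0.055
top 0.54 82 -0.046 0.065 0.054
top 0.55 69 -0.046 0.065 0.055
top 0.56 71 -0.046 0.065 0.056
top 0.57 69 -0.046 0.066 0.054
top 0.58 65 -0.046 0.066 0.055
top 0.59 68 -0.046 0.066 0.055
top 0.6 68 -0.046 0.066 0.055
top 0.61 67 -0.046 0.066 0.056
top 0.62 68 -0.045 0.067 0.056
top 0.63 29 -0.045 0.067 0.054
top 0.64 15 0.035 0.067 0.048
top 0.65 87 -0.016 0.067 0.058
top 0.66 151 -0.016 0.068 0.059
top 0.67 33 -0.016 0.06 0.058
wr 0.47 26 -0.059 0.061 0.05
wr 0.48 66 -0.059 0.06 0.05
wr 0.49 67 -0.055 0.056 0.05
wr 0.5 201 -0.05 0.065 0.063
wr 0.51 312 -0.05 0.066 0.07
wr 0.52 227 -0.049 0.064 0.06
wr 0.53 240 -0.049 0.065 0.053
wr 0.54 232 -0.049 0.066 0.052
wr 0.55 194 -0.049 0.065 0.053
wr 0.56 189 -0.049 0.065 0.055
wr 0.57 178 -0.048 0.064 0.053
wr 0.58 184 -0.047 0.063 0.053
wr 0.59 183 -0.047 0.065 0.053
wr 0.6 180 -0.046 0.065 0.053
wr 0.61 211 -0.046 0.067 0.055
wr 0.62 220 -0.046 0.067 0.054
wr 0.63 43 -0.046 0.065 0.052
```

View pics/o1.png

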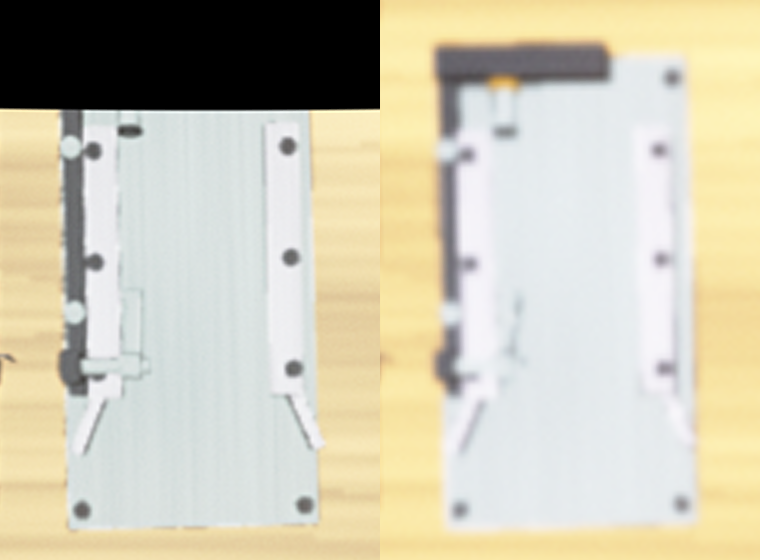

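The left panel shows the rack from the wrist camera: base front edge at row 525, base side edges at columns 68 and 318, buffer tip at row 130 and the catch at (110,365). The right panel shows the stop-frame bar at rows 45–80. The rack is yawed about +1°. The bar is 36 mm above the board, so I'll grip the core high to let the fingers open above it. Next I fit the edges and grasp.

```bash
python3 - <<'E'
from h import *
d=dict(np.load('wr.npz')); s=.0005; o=ortho(d,.030,.42,.70,-.09,.10)
S=cv2.GaussianBlur(cv2.cvtColor(o,cv2.COLOR_BGR2HSV)[...,1].astype(np.float32),(0,0),1.5)
def line(t,v): 
    for _ in range(3):
        p=np.polyfit(t,v,1); r=np.abs(v-np.polyval(p,t)); k=r<=max(2*np.median(r),.5); t,v=t[k],v[k]
    return p
def cross(prof):  # strongest gradient
    g=np.abs(np.gradient(prof)); i=g.argmax(); w=g[max(i-3,0):i+4]; return (w*np.arange(max(i-3,0),i+4)[:len(w)]).sum()/w.sum()
r=np.arange(460,518); L=line(r,np.array([40+cross(S[i,40:110]) for i in r]))
r2=np.arange(130,518); R=line(r2,np.array([295+cross(S[i,295:345]) for i in r2]))
c=np.arange(80,310); F=line(c,np.array([500+cross(S[500:555,i]) for i in c]))
print('L',L,'R',R,'F',F)
yaw=np.arctan(-R[0]*-1*-1) ; print('yaw R',-R[0]*-1, 'yaw F',F[0])
row=np.polyval(F,(np.polyval(L,520)+np.polyval(R,520))/2); mid=(np.polyval(L,row)+np.polyval(R,row))/2
print('front mid x,y',.70-row*s,.10-mid*s,'width',(np.polyval(R,row)-np.polyval(L,row))*s)
# rails: lip inner edges at z=.0515 (bright on base), darker shade
o2=ortho(d,.0515,.42,.70,-.09,.10); g=cv2.GaussianBlur(cv2.cvtColor(o2,cv2.COLOR_BGR2HSV)[...,1].astype(np.float32),(0,0),1.5)
for i in (170,200,240,290,320): print(i,'lip', .10-s*(60+cross(g[i,60:150])), .10-s*(245+cross(g[i,245:290])))
# plate grad edges
d=dict(np.load('wc.npz')); o=ortho(d,.036,.46,.58,-.29,-.16); S=cv2.GaussianBlur(cv2.cvtColor(o,cv2.COLOR_BGR2HSV)[...,1].astype(np.float32),(0,0),1.5)
rr=np.r_[60:100,150:190]; L=line(rr,np.array([30+cross(S[i,30:80]) for i in rr])); R=line(rr,np.array([190+cross(S[i,190:245]) for i in rr]))
print('plate y',-.16-s*(np.polyval(L,119)+np.polyval(R,119))/2,'w',s*(np.polyval(R,119)-np.polyval(L,119)),L[0],R[0])
E
```

```text
L [-5.16060113e-03  6.86832109e+01] R [2.70844336e-02 3.06461766e+02] F [-2.56163668e-02  5.32217880e+02]
yaw R 0.02708443356694672 yaw F -0.025616366793364563
front mid x,y 0.4363665322001364 0.0033238278686189837 width 0.1273901477432023
170 lip 0.06733705102768597 -0.03079799387517826
200 lip 0.06665710455466714 -0.031156383361790635
240 lip 0.06607091962760625 -0.031166045212686233
290 lip 0.06562512013589535 -0.03166644672878849
320 lip 0.06558132544011817 -0.03221052713150721
plate y -0.2245651082373534 w 0.08466633756239687 -0.008322668006384927 -0.003395001158586434
```

```bash
python3 - <<'E'
from h import *
move_to([.47,.004,.17],[0,1,0,0]); hold(.3); d=grab('wrist'); np.savez('wr2.npz',**d)
print(state()['time'],state()['ee_pos'],np.linalg.inv(d['view']).round(4).tolist())
a=ortho(d,.030,.42,.61,-.08,.09,.00045); b=ortho(d,.0515,.42,.61,-.08,.09,.00045)
cv2.imwrite('pics/o2.png',np.hstack([a,b])); print(a.shape)
E
```

```text
5.2417 [0.47022506 0.00343793 0.17044736] [[-0.001, 0.9687, 0.2482, 0.5387], [-1.0, -0.0013, 0.0009, 0.0022], [0.0012, -0.2482, 0.9687, 0.325], [0.0, 0.0, 0.0, 1.0]]
(423, 378, 3)
```

View pics/o2.png

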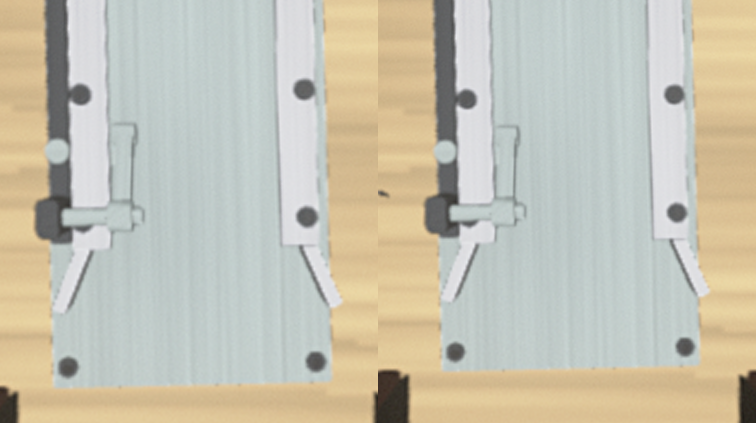

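The left panel is rectified at base height and the right one at lip height. The lip inner edges run from about columns 114 and 275 (row 235) to 109 and 270 (row 10). The base may not be centred on the rails, so I fit the lips themselves.

```bash
python3 - <<'E'
from h import *
s=.00025; d=dict(np.load('wr2.npz')); o=ortho(d,.0515,.42,.61,-.08,.09,s)
g=cv2.GaussianBlur(cv2.cvtColor(o,cv2.COLOR_BGR2GRAY).astype(np.float32),(0,0),2)
h=cv2.GaussianBlur(cv2.cvtColor(o,cv2.COLOR_BGR2HSV)[...,1].astype(np.float32),(0,0),2)
def fit(rows,c0,c1,img,sg):
    v=[]
    for i in rows:
        gr=sg*np.gradient(img[i,c0:c1]); k=gr.argmax(); a=max(k-4,0); w=np.clip(gr[a:k+5],0,None); v.append(c0+(w*np.arange(a,a+len(w))).sum()/w.sum())
    t,v=np.array(rows,float),np.array(v)
    for _ in range(4):
        p=np.polyfit(t,v,1); r=abs(v-np.polyval(p,t)); k=r<max(2*np.median(r),.6); t,v=t[k],v[k]
    return p,len(t),r.std()
rows=list(range(10,190)); 
for nm,img,sg in(('sat',h,1),('gray',g,-1)):
    L=fit(rows,180,225,img,sg); R=fit(list(range(10,400)),460,520,img,-sg)
    print(nm,L,R)
    for i in (20,180,430):
        a,b=np.polyval(L[0],i),np.polyval(R[0],i); print('x',.61-i*s,'yc',.09-s*(a+b)/2,'gap',s*(b-a))
# rail end (mouth) at z=.0515, in right rail columns
for c in (500,520,530,300): pass
print('right rail end rows', [int(np.gradient(g[440:600,c]).argmin()+440) for c in (505,510,515,520)], .61)
# buffer tip & catch from wr (z .037)
E
```

```text
sat (array([2.83620560e-02, 2.01206133e+02]), 117, np.float64(0.16032357329617733)) (array([2.38972513e-02, 4.81692193e+02]), 254, np.float64(0.16879508087001002))
x 0.605 yc 0.004507060939274263 gap 0.0700991908452009
x 0.565 yc 0.0034618747925326127 gap 0.06992059865843843
x 0.5025 yc 0.0018287714382487635 gap 0.06964154836662206
gray (array([2.04210757e-02, 1.97997875e+02]), 180, np.float64(0.3159819257187302)) (array([2.75566655e-02, 4.85059674e+02]), 370, np.float64(0.28673589681297246))
x 0.605 yc 0.004497861988853935 gap 0.07180112767361388
x 0.565 yc 0.003538307164245011 gap 0.07208655126768497
x 0.5025 yc 0.0020390027507935643 gap 0.07253252563342105
right rail end rows [566, 591, 464, 561] 0.61
```

```bash
cat >> h.py <<'E'
def Q(psi): # tool down, turned by psi about world z
    return [0.0,float(np.cos(psi/2)),float(np.sin(psi/2)),0.0]
E
python3 - <<'E'
from h import *
P=cloud(dict(np.load('top.npz'))); Z,X,Y=P[...,2],P[...,0],P[...,1]
k=(X>.4)&(X<.7)&(Y>.08)&(Y<.22); print('max z left of rack',np.nanmax(Z[k]))
move_to([.488,-.2246,.17],[0,1,0,0]); hold(.3); d=grab('wrist'); np.savez('wc2.npz',**d)
s=.00025; o=ortho(d,.036,.46,.58,-.29,-.16,s); S=cv2.GaussianBlur(cv2.cvtColor(o,cv2.COLOR_BGR2HSV)[...,1].astype(np.float32),(0,0),2)
def line(t,f):
    t=np.array(t,float); v=np.array([f(int(i)) for i in t])
    for _ in range(4):
        p=np.polyfit(t,v,1); r=abs(v-np.polyval(p,t)); k=r<max(2*np.median(r),.6); t,v=t[k],v[k]
    return p
def cr(pr,c0,sg):
    g=sg*np.gradient(pr); k=g.argmax(); a=max(k-4,0); w=np.clip(g[a:k+5],0,None); return c0+(w*np.arange(a,a+len(w))).sum()/w.sum()
rr=np.r_[110:200,290:370]; cc=np.r_[120:210,310:400]
L=line(rr,lambda i:cr(S[i,50:150],50,-1)); R=line(rr,lambda i:cr(S[i,370:480],370,1))
T=line(cc,lambda i:cr(S[30:140,i],30,-1)); B=line(cc,lambda i:cr(S[340:450,i],340,1))
for p in (L,R,T,B): print(p)
cx=(np.polyval(L,240)+np.polyval(R,240))/2; cy=(np.polyval(T,260)+np.polyval(B,260))/2
print('y',-.16-s*cx,'w',s*(np.polyval(R,240)-np.polyval(L,240)),'x',.58-s*cy,'l',s*(np.polyval(B,260)-np.polyval(T,260)))
print('yaw LR',(L[0]+R[0])/2,'TB',-(T[0]+B[0])/2)
for a in (np.pi/2,-np.pi/2):
    for p in ([.5208,-.2246,.063],[.44,.001,.12],[.60,.004,.07]):
        print(a,p,inverse_kinematics(p,Q(a+.02)))
print(state()['time'])
E
```

```text
max z left of rack 0.3606838484194336
[-7.70600977e-03  9.20061243e+01]
[-7.62892414e-03  4.28032897e+02]
[1.15425330e-02 7.41643734e+01]
[8.87395050e-03 3.94173208e+02]
y -0.22454482968170347 w 0.0840113184017313 x 0.5207942665916228 l 0.0798287508386611
yaw LR -0.007667466951539661 TB -0.010208241734221753
1.5707963267948966 [0.5208, -0.2246, 0.063] [-4.67143706e-01  3.57196141e-02  1.58602817e+00 -4.44089210e-16
  1.51984487e+00 -4.87143706e-01]
1.5707963267948966 [0.44, 0.001, 0.12] [-7.50769113e-02 -3.45692481e-01  1.82667063e+00 -4.44089210e-16
  1.66061451e+00 -9.50769113e-02]
1.5707963267948966 [0.6, 0.004, 0.07] [-5.00292086e-02  1.18813844e-01  1.48598214e+00 -4.44089210e-16
  1.53679667e+00 -7.00292086e-02]
-1.5707963267948966 [0.5208, -0.2246, 0.063] None
-1.5707963267948966 [0.44, 0.001, 0.12] None
-1.5707963267948966 [0.6, 0.004, 0.07] None
6.5083
```

```bash
python3 - <<'E'
from h import *
P=cloud(dict(np.load('top.npz'))); Z,X,Y=P[...,2],P[...,0],P[...,1]
for y0 in np.arange(.06,.24,.03):
    k=(X>.38)&(X<.75)&(Y>y0)&(Y<y0+.03); i=np.nanargmax(np.where(k,Z,-1)); print(round(y0,2),P.reshape(-1,3)[i].round(3))
q=Q(np.pi/2-.009)
move_to([.5208,-.2245,.14],q); move_l([.5208,-.2245,.0625],.06); hold(.2)
s0=state(); close(); hold(.3); s=state(); print(s['time'],s['ee_pos'],s['finger_gap'],s0['ft_force'],s['ft_force'])
move_l([.5208,-.2245,.12],.08); hold(.3); s=state(); print(s['ee_pos'],s['finger_gap'],s['ft_force'],s['moment'],s['time'])
d=grab('wrist'); np.savez('wg.npz',**d); cv2.imwrite('pics/wg.png',d['frame'])
E
```

```text
0.06 [0.51  0.062 0.073]
0.09 [0.519 0.111 0.071]
0.12 [0.381 0.147 0.161]
0.15 [0.741 0.18  0.372]
0.18 [0.725 0.209 0.383]
0.21 [0.722 0.21  0.384]
10.7667 [ 0.52060962 -0.22452143  0.06248245] 0.027601123313816357 [ 0.27049811 -0.13978436  0.16346543] [-1.60516419 -0.02282869  2.17942614]
[ 0.52062006 -0.2244178   0.11949546] 0.027967531929440674 [ 0.57976208  0.04911847 -3.71215747] [-0.02872653 -0.09727854 -0.02197833] 11.9333
```

View pics/wg.png

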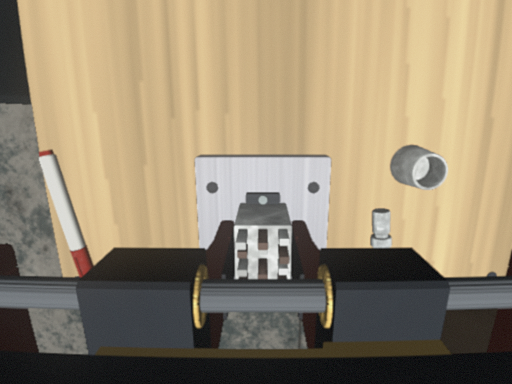

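The wrist view shows the plate held square at (263,200), gripped by the core, with the bystanders untouched. Next I move over the apron and lower it.

```bash
cat >> h.py <<'E'
YAW=.025; M=np.array([.5015,.0020])
def W(X,z,dy=0): return [float(M[0]+X*np.cos(YAW)-dy*np.sin(YAW)),float(M[1]+X*np.sin(YAW)+dy*np.cos(YAW)),float(z)]
def F(n=3):
    f=[]
    for _ in range(n): f.append(state()['ft_force']); hold(.03)
    return np.mean(f,0)
E
python3 - <<'E'
from h import *
q=Q(np.pi/2+YAW)
move_to(W(-.052,.125),q); move_l(W(-.052,.078),.06); hold(.3); f0=F(); np.save('f0.npy',f0); print('air',f0,state()['moment'])
for z in (.0745,.0725,.0715,.0710,.0705,.0700,.0695):
    move_l(W(-.052,z),.02); hold(.05); f=F()-f0; print(z,state()['ee_pos'],f.round(2))
    if f[2]>3: break
print(state()['time']); 
for n in('wrist','side'):
    d=grab(n); np.savez('a_'+n+'.npz',**d); cv2.imwrite(f'pics/a_{n}.png',d['frame'])
a=cv2.imread('pics/a_wrist.png'); b=cv2.imread('pics/a_side.png')[150:330,120:400]
b=cv2.resize(b,(597,384)); cv2.imwrite('pics/a.png',cv2.resize(np.hstack([a[:,100:512],b]),None,fx=.79,fy=.79))
E
```

```text
air [-0.27361358 -0.48065857 -4.1438821 ] [-0.09994567 -0.15115343 -0.01824517]
0.0745 [0.44952586 0.00071824 0.07451162] [ 0.25  0.57 -0.36]
0.0725 [0.44951498 0.00069101 0.07249563] [ 0.26  1.21 -0.15]
0.0715 [0.44952659 0.0007147  0.07150399] [ 0.46  0.65 -0.15]
0.071 [0.44951426 0.00070052 0.07099899] [-0.06  0.43 -0.34]
0.0705 [0.44950186 0.00072378 0.07047597] [ 0.17  0.59 -0.79]
0.07 [0.44953227 0.00070982 0.07044342] [-2.38  0.71  4.56]
16.7333
```

View pics/a.png

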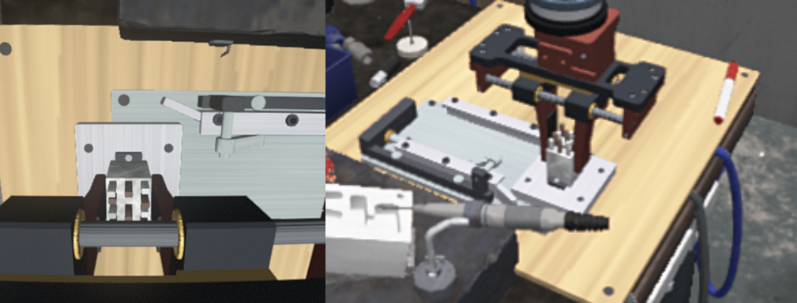

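Contact came at z ≈ 0.0705, as predicted. The picture shows the plate flat on the apron (left panel, plate (75–182,125)) in line with the rails, with the catch at (225,145). I now slide it in under force guard.

```bash
cat > slide.py <<'E'
from h import *
import json
f0=np.load('f0.npy')
def slide(X,X1,step,dy,z,stop=12,sp=.03):
    while X<X1-1e-6:
        X=min(X+step,X1); move_l(W(X,z,dy),sp); f=F(2)-f0
        print(f'{X*1e3:.1f} dy{dy*1e3:.1f} z{z*1e3:.1f}',f.round(1),end=' | ')
        if abs(f[0])>stop or abs(f[1])>14 or f[2]>14: print('STOP'); break
        if abs(f[1])>3: dy+=np.sign(f[1])*.0003
        if f[2]>6: z+=.0001
        if f[2]<-3: pass
    json.dump([X,dy,z],open('p.json','w')); print('t',state()['time']); return X,dy,z
E
python3 - <<'E'
from slide import *
move_l(W(-.052,.0705),.02); hold(.1); print((F()-f0).round(2))
X,dy,z=slide(-.052,-.044,.004,0,.0705)
X,dy,z=slide(X,.012,.002,dy,z)
E
```

```text
[-0.55  0.54  3.04]
-48.0 dy0.0 z70.5 [1.4 0.6 2.2] | -44.0 dy0.0 z70.5 [0.4 0.5 1.9] | t 17.9833
-42.0 dy0.0 z70.5 [ 0.  -0.2  2.3] | -40.0 dy0.0 z70.5 [0.5 0.7 2.2] | -38.0 dy0.0 z70.5 [-0.1  1.1  2.5] | -36.0 dy0.0 z70.5 [0.6 0.4 1.8] | -34.0 dy0.0 z70.5 [1.  0.8 1.7] | -32.0 dy0.0 z70.5 [0.7 0.9 2.2] | -30.0 dy0.0 z70.5 [0.9 0.6 1.2] | -28.0 dy0.0 z70.5 [0.9 0.5 1.7] | -26.0 dy0.0 z70.5 [1.  0.5 1.2] | -24.0 dy0.0 z70.5 [0.1 0.5 1.6] | -22.0 dy0.0 z70.5 [0.6 1.1 0.8] | -20.0 dy0.0 z70.5 [0.9 0.9 0.9] | -18.0 dy0.0 z70.5 [ 0.7 -0.2  0.5] | -16.0 dy0.0 z70.5 [0.4 0.3 0.9] | -14.0 dy0.0 z70.5 [0.4 0.6 0.9] | -12.0 dy0.0 z70.5 [-0.2  0.2  0.7] | -10.0 dy0.0 z70.5 [1.1 0.5 1. ] | -8.0 dy0.0 z70.5 [1.3 0.5 0.7] | -6.0 dy0.0 z70.5 [0.7 0.6 1.7] | -4.0 dy0.0 z70.5 [-0.4  1.1  1.1] | -2.0 dy0.0 z70.5 [0.5 1.  0.4] | 0.0 dy0.0 z70.5 [0.4 0.5 0.2] | 2.0 dy0.0 z70.5 [ 0.2 -0.1  0.3] | 4.0 dy0.0 z70.5 [0.2 0.3 0.3] | 6.0 dy0.0 z70.5 [ 0.3  0.  -0.2] | 8.0 dy0.0 z70.5 [ 0.5  0.2 -0.3] | 10.0 dy0.0 z70.5 [ 0.  -0.   0.7] | 12.0 dy0.0 z70.5 [ 0.6  0.2 -0.4] | t 26.85
```

```bash
python3 - <<'E'
from slide import *
X,dy,z=json.load(open('p.json')); 
X,dy,z=slide(X,.070,.005,dy,.0703)
X,dy,z=slide(X,.096,.001,dy,z,stop=3.5,sp=.02)
E
```

```text
17.0 dy0.0 z70.3 [1.9 0.7 1.3] | 22.0 dy0.0 z70.3 [0.9 0.3 2. ] | 27.0 dy0.0 z70.3 [0.5 0.1 3.6] | 32.0 dy0.0 z70.3 [-0.   0.2  4.5] | 37.0 dy0.0 z70.3 [-0.3  0.1  5.9] | 42.0 dy0.0 z70.3 [-0.7  0.1  7.4] | 47.0 dy0.0 z70.4 [-0.5  0.6  7.1] | 52.0 dy0.0 z70.5 [-1.3  0.7  7.2] | 57.0 dy0.0 z70.6 [0.3 0.  6.7] | 62.0 dy0.0 z70.7 [0.1 0.1 4.9] | 67.0 dy0.0 z70.7 [1.2 0.7 3. ] | 70.0 dy0.0 z70.7 [0.7 0.5 2. ] | t 31.3833
71.0 dy0.0 z70.7 [-0.9  0.7  1.6] | 72.0 dy0.0 z70.7 [-0.1  0.5  0.7] | 73.0 dy0.0 z70.7 [0.1 0.8 0.7] | 74.0 dy0.0 z70.7 [0.4 0.1 0. ] | 75.0 dy0.0 z70.7 [ 0.6  0.6 -0.7] | 76.0 dy0.0 z70.7 [ 0.4  0.9 -1.4] | 77.0 dy0.0 z70.7 [ 0.5  0.1 -0.8] | 78.0 dy0.0 z70.7 [ 0.5 -0.2 -0.9] | 79.0 dy0.0 z70.7 [ 0.8  0.2 -0.5] | 80.0 dy0.0 z70.7 [ 0.8  0.1 -0.4] | 81.0 dy0.0 z70.7 [ 1.1  0.2 -0.6] | 82.0 dy0.0 z70.7 [0.4 0.8 0.1] | 83.0 dy0.0 z70.7 [ 0.9 -0.  -0.2] | 84.0 dy0.0 z70.7 [ 0.2  1.2 -0.9] | 85.0 dy0.0 z70.7 [-0.   0.9 -1. ] | 86.0 dy0.0 z70.7 [ 0.7  0.  -1. ] | 87.0 dy0.0 z70.7 [ 0.4  1.  -1.3] | 88.0 dy0.0 z70.7 [ 0.5  0.2 -0.9] | 89.0 dy0.0 z70.7 [ 0.4  0.9 -0.6] | 90.0 dy0.0 z70.7 [-4.7 -0.1  1.2] | STOP
t 37.7167
```

The buffer touched at X ≈ 89–90 mm, which matches the vision estimate of 89. I go 8 mm further and look at the catch.

```bash
python3 - <<'E'
from slide import *
d0=grab('wrist'); np.savez('b0.npz',**d0)
X,dy,z=slide(.090,.0975,.0015,dy:=0,.0706,stop=16,sp=.02)
hold(.3); d1=grab('wrist'); np.savez('b1.npz',**d1); e=grab('side')
A=np.hstack([d0['frame'][:300,20:330],d1['frame'][:300,20:330]])
A=cv2.resize(A,(790,382)); B=cv2.resize(e['frame'][200:290,120:270],(360,216)); 
o=np.zeros((600,790,3),np.uint8); o[:382]=A; o[382:598,:360]=B; cv2.imwrite('pics/b.png',o); print(state()['time'],state()['ee_pos'])
E
```

```text
91.5 dy0.0 z70.6 [-5.8  0.4  1.6] | 93.0 dy0.0 z70.6 [-5.9 -0.3  2.4] | 94.5 dy0.0 z70.6 [-6.6 -0.8  3.2] | 96.0 dy0.0 z70.6 [-8.2  0.1  3.8] | 97.5 dy0.0 z70.6 [-9.2 -0.4  4.6] | t 39.35
39.75 [0.59755047 0.00430792 0.07061065]
```

View pics/b.png

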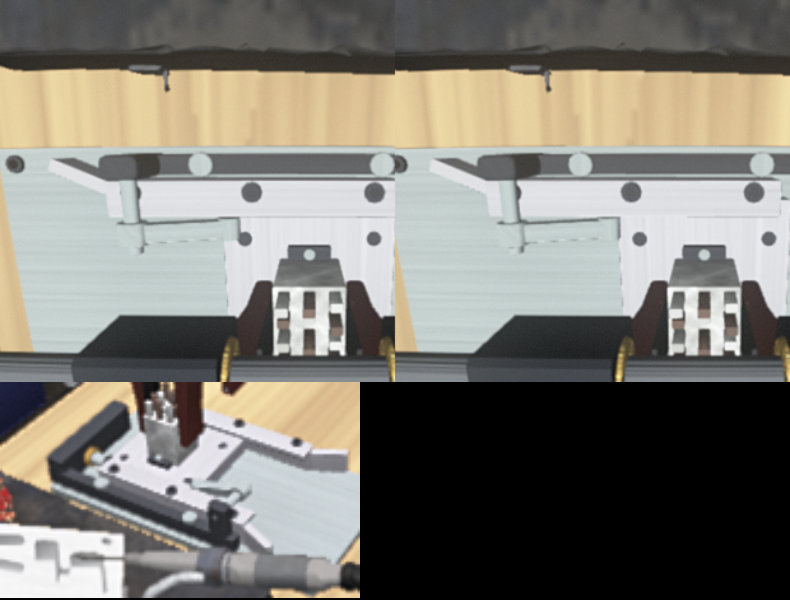

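The right panel shows the catch's nose at (615,228), just behind the plate's back edge at (620,260). I check its height from depth and against the initial state.

```bash
python3 - <<'E'
from h import *
for n in('wr2','b0','b1'):
    d=dict(np.load(n+'.npz')); P=cloud(d); c,s=np.cos(YAW),np.sin(YAW)
    X=(P[...,0]-M[0])*c+(P[...,1]-M[1])*s; Y=-(P[...,0]-M[0])*s+(P[...,1]-M[1])*c; Z=P[...,2]-.022
    print(n,[(x,np.nanpercentile(Z[(X>x/1e3)&(X<(x+4)/1e3)&(Y>.026)&(Y<.034)],[50,85]).round(4).tolist()) for x in range(8,72,4)])
print(F()-np.load('f0.npy'))
E
```

```text
wr2 [(8, [0.0426, 0.0437]), (12, [0.0444, 0.0449]), (16, [0.0437, 0.0445]), (20, [0.0383, 0.0413]), (24, [0.0354, 0.0367]), (28, [0.0328, 0.0339]), (32, [0.0302, 0.0314]), (36, [0.0281, 0.0292]), (40, [0.0252, 0.0265]), (44, [0.0221, 0.0233]), (48, [0.0209, 0.0216]), (52, [0.013, 0.019]), (56, [0.0081, 0.0088]), (60, [0.0083, 0.009]), (64, [0.008, 0.009]), (68, [0.008, 0.0088])]
b0 [(8, [0.0425, 0.0436]), (12, [0.0444, 0.045]), (16, [0.1232, 0.1262]), (20, [0.0402, 0.0418]), (24, [0.1334, 0.1368]), (28, [0.1348, 0.1373]), (32, [0.135, 0.1373]), (36, [0.1352, 0.1375]), (40, [0.1351, 0.1374]), (44, [0.0341, 0.1369]), (48, [0.1396, 0.1449]), (52, [0.1419, 0.1451]), (56, [0.1414, 0.145]), (60, [0.1419, 0.1451]), (64, [0.1423, 0.1451]), (68, [0.1423, 0.1451])]
b1 [(8, [0.0422, 0.0438]), (12, [0.0443, 0.045]), (16, [0.0435, 0.0446]), (20, [0.0414, 0.1248]), (24, [0.1234, 0.1267]), (28, [0.038, 0.1345]), (32, [0.135, 0.1374]), (36, [0.1345, 0.1373]), (40, [0.1351, 0.1374]), (44, [0.1353, 0.1375]), (48, [0.1352, 0.1377]), (52, [0.0311, 0.0319]), (56, [0.1408, 0.1451]), (60, [0.1423, 0.1452]), (64, [0.1421, 0.1452]), (68, [0.1421, 0.1452])]
[-8.58054802 -0.38559073  4.06902491]
```

```bash
cat > catch.py <<'E'
from h import *
def prof(d):
    P=cloud(d); c,s=np.cos(YAW),np.sin(YAW)
    X=(P[...,0]-M[0])*c+(P[...,1]-M[1])*s; Y=-(P[...,0]-M[0])*s+(P[...,1]-M[1])*c; Z=P[...,2]-.022
    k=(Z<.06)&(Y>.026)&(Y<.034)
    return [(x,int((1e4*np.nanmedian(Z[k&(X>x/1e3)&(X<(x+4)/1e3)])).round())) for x in range(20,64,4)]
E
python3 - <<'E'
from catch import *
for n in('wr2','b0','b1'): print(n,prof(dict(np.load(n+'.npz'))))
E
```

```text
wr2 [(20, 383), (24, 354), (28, 328), (32, 302), (36, 281), (40, 252), (44, 221), (48, 209), (52, 130), (56, 81), (60, 83)]
b0 [(20, 401), (24, 391), (28, 377), (32, 370), (36, 358), (40, 346), (44, 337), (48, 325), (52, 321), (56, 290), (60, 223)]
b1 [(20, 402), (24, 387), (28, 377), (32, 365), (36, 352), (40, 340), (44, 328), (48, 316), (52, 309), (56, 277), (60, 225)]
```

The catch is still up and just starting to fall at 8 mm of buffer travel. I advance in 0.5 mm steps with a check at each one; the buffer limit is about X = 101.

```bash
python3 - <<'E'
from catch import *
f0=np.load('f0.npy'); X=.0975
while X<.0999:
    X+=.0005; move_l(W(X,.0706),.02); hold(.25); p=dict(prof(grab('wrist'))); print(X,(F(2)-f0).round(1),p[40],p[48])
    if p[48]<240: break
print(state()['time'])
E
```

```text
0.098 [-9.2 -0.3  4.8] 337 313
0.0985 [-10.1  -0.5   5.6] 332 304
0.099 [-9.8 -0.5  4.9] 254 208
41.7
```

The catch is down: its height profile equals the initial one. I ease the plate back toward the catch, then release and retreat.

```bash
python3 - <<'E'
from catch import *
f0=np.load('f0.npy')
for X in (.098,.097,.096,.0953):
    move_l(W(X,.0707),.02); f=F(2)-f0; print(X,f.round(1))
    if f[0]>-3: break
gripper_open(); hold(.3); s=state(); print('open',s['finger_gap'],s['ft_force'].round(2))
move_l(W(X,.18),.1); hold(.2); s=state(); print(s['ft_force'].round(2),s['time'])
d=grab('wrist'); np.savez('e.npz',**d); print(prof(d)); t=grab('top'); e=grab('side')
A=d['frame'][:380,60:460]; B=cv2.resize(e['frame'][180:320,110:400],(580,280)); T=cv2.resize(t['frame'][85:270,145:340],(400,380))
o=np.zeros((600,800,3),np.uint8); o[:380,:400]=A; o[:380,400:]=T; o[380:600,:456]=cv2.resize(B,(456,220)); cv2.imwrite('pics/e.png',o)
np.savez('side_e.npz',**e)
E
```

```text
0.098 [-9.6 -0.1  4.4]
0.097 [-7.8 -0.6  4.3]
0.096 [-7.9 -0.1  3.6]
0.0953 [-7.  -0.5  3.5]
open 0.0878396429047927 [ 0.09  0.02 -0.9 ]
[-0.18 -0.74 -0.16] 45.7417
[(20, 384), (24, 352), (28, 330), (32, 305), (36, 277), (40, 254), (44, 223), (48, 207), (52, 214), (56, 226), (60, 225)]
```

View pics/e.png

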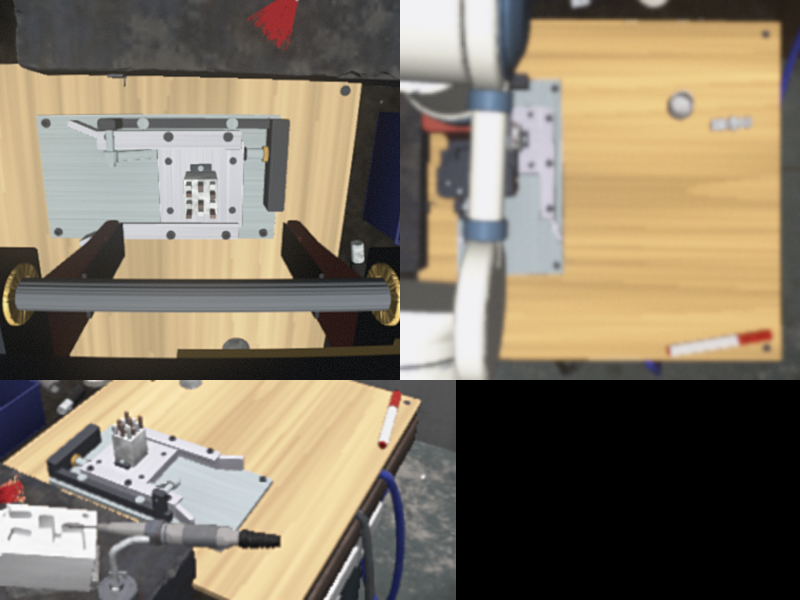

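The final view shows the plate between the rails, its back edge at (158,185) held by the catch and its front edge at (243,155) against the buffer pin. The cup, plug and pen look undisturbed.

```bash
python3 -c "
from bench import *
print(job_done()); print(state()['time'])"
```

```text
the job is handed in; nothing more can be done
None
the job is handed in; nothing more can be done
```

The carrier is loaded in the rack with the catch down behind it and the job is handed in, with the clock last at 45.7 s of 67 s. The interface gives no verdict.

**What I did:** I gripped the core high by its x faces so the opening fingers would clear the stop-frame bar, then set the plate on the apron. I slid it in under force guard and met no side contact. The buffer touched at about 89.5 mm, close to the vision estimate of 89 mm. I pushed on until the catch fell, eased the plate back, let go and retreated.

**Last checks:**
- **Catch:** its height profile from depth matches the untouched, fully down state to about 0.4 mm.
- **Plate:** in the last pictures it lies between the rails, held between catch and buffer.
- **Gripper:** open and about 110 mm clear, with force readings back near zero.
- **Bystanders:** the cup, plug and marker look where they were. I judged this by eye and did not measure it again.
- **Forces:** the highest reading I logged at the wrist was about 10 N.

**What disagreed:**
- **Catch drop:** it fell about 9.5 mm after first buffer touch instead of the stated 7 mm or so, still under the 12 mm limit. These are arm positions with up to 1 mm uncertainty on the touch point, so the buffer itself probably went in a little less.
- **Rack centre:** the base-plate edges put the rack's centre line about 2.5 mm to the left of where the rail lips did. I trusted the lips, and the contact-free slide bore that out.

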